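Clamp a stone slab squarely in a twin-screw press

TASK

Push the orange handle until the press head is fully home over the stone slab, then raise the blue lift plate by turning the two black knobs clockwise alternately, at most about a quarter turn at a time, keeping the plate roughly level all the way. Feel when the slab meets the sprung feet, then tighten both sides evenly until it is pressed with about 60 N in all (never as much as 110 N, or it may crack); leave the plate level, the head home and the things standing beside the press undisturbed.

Things in the scene. Friction and masses are not known exactly. Their poses are not given: they have to be found in the camera images.
- press: White twin-screw press, fixed. Origin on the bench under the lift plate's middle; x = the way the head is pushed (about away from the robot), y to the left knob, z up. Knobs at y = +85, -85 mm over a yoke (24 mm in x, 250 in y, top 126 mm above the bench). Rails (14 mm wide, tops 125 mm up) run from x = -115 mm to the yoke at y = +48, -48. Two spare slabs lie on a rear ledge: leave them.
- handle (a point): Point on the head's upright orange handle plate: in its face that looks to the press's -x (push here), mid-width, 149 mm above the bench. The plate is 36 mm wide (y), 8 mm thick; its top is 14 mm above this point, its foot 42 mm below. The face is at press x = -124 mm at the start, -54 mm when home.
- ride (a joint): Travel of the press head along the press's x (m): 0 at the start, 0.070 home against its stop. Friction 2.5 N plus 8 N per m/s; it stays where left.
- head: Sliding press head on the rails; origin at the middle of its grey crossbar (110 mm long in y), 101 mm above the bench. Two rubber feet hang from the crossbar at y = +40, -40 mm, tips 73 mm above the bench, each sprung at 12 N/mm (up to 12 mm). The head must be home for them to stand over the slab.
- knob_left_grip (a point): Left knob (press's +y side): black fluted round knob, vertical axis, 38 mm across, 30 mm tall, white line on top. The point is on its axis half-way up, 149 mm above the bench; 8 mm of brass collar lies between the knob and the yoke. Grip it from above at any yaw; it does not rise or sink as it turns.
- knob_right_grip (a point): Right knob (press's -y side), the same as the left one.
- knob_left (a joint): Left knob angle (rad), growing clockwise seen from above; -0.3 to 0 at the start, at most 7. Each rad raises the plate's left end by 3.5 mm. Turning takes 0.22 N m of friction plus a load of 0.0035 N m per newton carried by that screw (plate and slab alone: 0.01 to 0.02 N m). It stays where left. Held still, friction may add to or take from the load by up to 0.22 N m: compare with readings taken alike before contact.
- knob_right (a joint): The same for the right knob and the right end of the plate.
- plate_mid (a point): Middle of the blue lift plate (60 x 205 x 8 mm), which lies on two brass jacks 170 mm apart; y along it to the left, z upright when level. Knobs 1 rad apart lean it 0.021 rad. Mid-thickness is 44 mm above the bench at knobs 0. On it lies a loose stone slab, 40 x 112 mm (x, y), 16 to 22 mm thick (differs, not measured). From where both feet touch, 0.7 rad more on both knobs gives 60 N.
- slab_a: Brown stone slab, 40 x 112 mm (x, y); origin at the middle of its underside. It may be the one on the lift plate (press x = 0) or a spare on the rear ledge (x = 80 or 130 mm).
- slab_b: Dark grey stone slab, 40 x 112 mm (x, y); origin at the middle of its underside. It may be the one on the lift plate (press x = 0) or a spare on the rear ledge (x = 80 or 130 mm).
- slab_c: Tan stone slab, 40 x 112 mm (x, y); origin at the middle of its underside. It may be the one on the lift plate (press x = 0) or a spare on the rear ledge (x = 80 or 130 mm).
- dropper: Amber dropper bottle, 34 mm across, 85 mm tall, loose on the bench to the left of the press; origin at its underside.
- dish: Low glass dish, 90 mm across, 16 mm high, loose on the bench to the right of the press; origin at its underside.
- objective: Loose steel microscope objective, 28 mm across, 48 mm tall, standing to the right of the press; origin at its underside.
Mind the look-alikes: they are no part of the job. What is shaped like the slab_a but pink or purple is not meant.

How it is judged:
On the way, in this order (a step that is already met when the one before it is completed fails the run):
1. the press head is fully home (within 2 mm) (value of joint ride above 0.068 m), for 0.2 s.
2. the feet press on the slab with more than 30 N ((contact force between head and slab_a above 30 N or contact force between head and slab_b above 30 N or contact force between head and slab_c above 30 N) and value of joint ride above 0.067 m), for 0.2 s.
At the end, for the whole second after the job is handed in: The press head is home (within 3 mm), its feet press on the slab with 35 to 85 N in all, the lift plate is level within 0.013 rad (2.2 mm between its two screws) and the knobs are at rest (value of joint ride above 0.067 m and (contact force between head and slab_a above 35 N or contact force between head and slab_b above 35 N or contact force between head and slab_c above 35 N) and not (contact force between head and slab_a above 85 N or contact force between head and slab_b above 85 N or contact force between head and slab_c above 85 N) and angle between plate_mid's own z axis and vertical below 0.013 rad and velocity of joint knob_left between -0.05 and 0.05 rad/s and velocity of joint knob_right between -0.05 and 0.05 rad/s); the robot touches nothing.
It fails at once if the lift plate leans by more than 0.04 rad (one knob some 1.9 rad ahead of the other) (angle between plate_mid's own z axis and vertical above 0.04 rad).
It fails at once if the feet press with 110 N or more (contact force between head and slab_a above 110 N or contact force between head and slab_b above 110 N or contact force between head and slab_c above 110 N).
It fails at once if a bystander (dropper bottle, dish, objective) is shifted by more than 20 mm (distance of any of dropper, dish, objective from where it was at the start of the episode above 0.02 m).
It fails at once if a stone slab, clamped or spare, is shifted by more than 30 mm (distance of any of slab_a, slab_b, slab_c from where it was at the start of the episode above 0.03 m).
It also fails if it takes over 72 s, if anything falls off the work surface, if the arm or the gripper's body presses on something with over 40 N, if the wrist force passes 120 N, or if a joint passes its speed limit or range.

ROBOT

A 6-joint arm with a two-finger parallel gripper is mounted at the origin on the work surface. World frame = base frame: x ahead of the robot, y to its left, z up, the work surface at z = 0. Lengths are in m, angles in rad, forces in N, time in s.
With the tool pointing down it reaches from about 0.275 to 0.725 m from the base axis. Payload 5.6 kg.
Tool frame: the origin (TCP) lies on the centre line of the jaws, within the pads' length; the fingertips stand 22 mm ahead of it and the grasp point (between the pads) lies 3 mm ahead of it; z points along the fingers, y is the line along which they close (so a half turn about z gives the same grasp; the last joint's range is limited). The gripper opens to 85 mm and grips with 20 to 120 N. Pads are 22 mm wide; open, the fingers measure 114 mm over their backs; the gripper's body (76 mm by 85 mm) begins 54 mm behind the grasp point. The pads swing forward as they close: fully open they stand 13 mm farther back than shut.
Start: joints at [-1.056, 0.255, 0.108, 0, -1.424, -0.285], TCP at [0.125, -0.536, 0.253] pointing down, gripper open.
Joint ranges: [-2.95, 2.95], [-1.21, 1.97], [-1.09, 1.5], [-2.87, 1.71], [-2.94, -0.07], [-3.05, 3.05]. Speed limits (rad/s): [2.57, 2.57, 3.14, 3.14, 3.14, 3.14].

INTERFACE

Orientations are given as a unit quaternion [x, y, z, w].
In Python, from bench import sense, get_image, job_done, spot_in, regions_of, mark_of gives the robot as it stands.
- The arm moves only by the tool servo_tool, never from a script. Its argument "plan" is a list that holds one entry, the list of rows, each a list of 4 numbers: the shift along the tool's x, y, z in units of 25 mm (1.0 is 25 mm), then the turn about the tool's z in units of 5 degrees (1.0 is 5 degrees). In form: [[[x, y, z, yaw], ...]]. A call has 1 to 5 rows; each row is the pose to reach, as a shift and turn from the pose commanded when the call began, along the tool's axes at that moment; what a row does not reach only later rows make up. A row lasts 1/10 s, in which the tool goes at most 50 mm and 8.59 degrees, less where a joint would pass 70% of its speed; a pose out of reach is approached as far as the arm can. A call with a gripper value outside its range is refused whole. "gripper" is the finger opening in mm, from 0 to 85.4, set as the call begins (left out, the last holds). The fingers move at their own pace and stop on an object; "force" is the grip in N (left out, the last holds). Time passes only in rows, so rows that repeat a pose let the fingers close. It gives the time, the measured TCP pose, the force, the opening and the grip force at its end, in the units of the state.
- sense(): the state, without advancing time (a new reading comes with each control period).
- get_image(name): name is "side" or "top"; returns a dict with "image" (480x640x3 uint8, red, green, blue), "fx", "fy", "cx", "cy" (pixels), "xyz" and "attitude" of the camera in the world. Camera axes: x right, y down, z forward; pixel columns grow to the right and rows downward; lengths in m; the calibration is good to about 2 mm. A picture is of the moment at which its call begins. There is no depth.
- job_done(): hands the job in; it is judged then, once.
Trained networks look in a picture, given as the dict that the camera call returned (one of the last four; its "shot" number tells which), for a name from the list of things; names that differ only in an ending like _2 or _b are one class to them, and where a whole thing is asked for, a point or a joint stands for the part that bears it (a point fixed in the world has none). Each returns a list of dicts, best first, with "confidence" (0 to 1); they miss things now and then, are a little off and sometimes report something else, mostly with a low value. They report only what shows in the picture. A call takes as long as a camera call. They do not tell look-alikes from the thing itself.
- spot_in(picture, thing): "bbox" ([left, top, width, height] in pixels, round what is visible of it).
- regions_of(picture, thing): "mask" (480x640 bool, what is visible of it) and "bbox" ([left, top, width, height] in pixels, round what is visible of it).
- mark_of(picture, thing): "xy" ([column, row] in pixels: a listed point, or the origin of a listed thing).
The state is a dict: "clock": time; "joint_positions": joint angles; "qd": joint speeds; "joint_torque": joint torques, N m; "tool_pos": TCP position; "ee_rot": TCP orientation; "wrist_force": force on the tool from outside, world axes, zero at the start; "torque": the same for the moment, N m; "finger_gap": finger opening in m; "finger_force": force on a finger pad.
Only numpy, scipy, OpenCV 4.12 (cv2) and the standard library are available. Lean on these libraries where they do the work, as an engineer would, in place of code of your own. Each camera call takes 0.05 s, during which the arm holds its last target. There are 200 camera calls.

## Working session

There is one attempt and no reset: what is moved stays moved. The work goes in short steps, Python scripts to look and compute and a tool call to move; the robot and the scene stay as the last step left them, time stands still between calls to the robot, and variables do not carry over. Pictures are saved under pics/ and viewed, at most 10 in all, crops included, and the job is handed in when it is done.

Besides the shell and the picture viewer there is one more tool, called by a JSON object that holds its "op" and its "data", one argument or row to a line. servo_tool: Moves the arm, as the interface text tells. Its arguments: {"type":"object","properties":{"plan":{"type":"array","items":{"type":"array","items":{"type":"array","items":{"type":"number"}}}},"gripper":{"type":"number"},"force":{"type":"number"}},"required":["plan"]}

```bash
mkdir -p pics
cat > h.py <<'E'
import numpy as np, cv2
from scipy.spatial.transform import Rotation as R
from bench import *
def ray(p,uv):
    a=np.array(p["attitude"]); r=R.from_quat(a) if a.size==4 else R.from_matrix(a)
    return np.array(p["xyz"]), r.as_matrix()@np.array([(uv[0]-p["cx"])/p["fx"],(uv[1]-p["cy"])/p["fy"],1])
def atz(p,uv,z):
    o,d=ray(p,uv); return o+d*(z-o[2])/d[2]
def tri(ps,uvs):
    A=np.zeros((3,3));b=np.zeros(3)
    for p,uv in zip(ps,uvs):
        o,d=ray(p,uv); d/=np.linalg.norm(d); M=np.eye(3)-np.outer(d,d); A+=M;b+=M@o
    return np.linalg.solve(A,b)
E
python3 - <<'E'
from h import *
s=sense(); print({k:np.round(v,3).tolist() for k,v in s.items()})
P={}
for n in("top","side"):
    P[n]=get_image(n); cv2.imwrite(f"pics/{n}0.png",P[n]["image"][:,:,::-1]); print(n,P[n]["xyz"],P[n]["attitude"],P[n]["fx"])
Z={"handle":.149,"knob_left_grip":.149,"knob_right_grip":.149,"plate_mid":.044,"press":0,"head":.101,"dropper":0,"dish":0,"objective":0}
for t,z in Z.items():
    for n in P:
        for m in mark_of(P[n],t)[:2]: print(t,n,np.round(m["xy"],1),round(m["confidence"],2),np.round(atz(P[n],m["xy"],z),4))
E
```

```text
{'clock': 0.0, 'joint_positions': [-1.056, 0.256, 0.107, -0.0, -1.424, -0.285], 'qd': [-0.001, 0.0, 0.0, 0.001, -0.0, -0.0], 'joint_torque': [-0.0, -38.662, 23.794, 5.365, -0.006, 0.0], 'tool_pos': [0.125, -0.535, 0.252], 'ee_rot': [-0.115, 0.993, 0.001, -0.0], 'wrist_force': [0.093, -0.857, -0.875], 'torque': [0.004, 0.025, 0.015], 'finger_force': 0.0, 'finger_gap': 0.085}
top [0.55335735 0.00658815 1.01045786] [-0.7014814   0.71040433 -0.03855155  0.04199178] 534.7665554324203
side [ 0.56272074 -0.93902555  0.72945907] [ 0.87542856 -0.05217814  0.02943867 -0.47962031] 573.0807014606669
handle top [300.1 351.8] 0.6 [0.4744 0.0437 0.149 ]
handle top [308.7 277.3] 0.2 [0.5921 0.0289 0.149 ]
handle side [217.  227.6] 0.68 [0.4701 0.0448 0.149 ]
knob_left_grip side [280.7 206.9] 0.88 [0.5991 0.1141 0.149 ]
knob_right_grip top [357.1 279.1] 0.77 [ 0.5882 -0.0489  0.149 ]
knob_right_grip top [415.3 242.4] 0.53 [ 0.6464 -0.1443  0.149 ]
knob_right_grip side [280.6 248.5] 0.74 [ 0.5899 -0.0451  0.149 ]
plate_mid top [307.  274.9] 0.59 [0.6012 0.0346 0.044 ]
plate_mid side [284.3 269.7] 0.94 [0.598  0.0352 0.044 ]
press top [308.2 281.1] 0.81 [0.5917 0.0337 0.    ]
press top [356.  277.8] 0.4 [ 0.5967 -0.0565  0.    ]
press side [282.  286.2] 0.59 [0.5917 0.0378 0.    ]
press side [262.5 379.1] 0.57 [ 0.5428 -0.2247  0.    ]
head top [302.3 318.7] 0.82 [0.5248 0.0416 0.101 ]
head side [246.1 247.2] 0.65 [0.5234 0.0418 0.101 ]
dropper top [190.7 254.9] 0.58 [0.6441 0.2563 0.    ]
dropper side [296.5 231.3] 0.74 [0.6398 0.2569 0.    ]
dish top [447.9 309.2] 0.85 [ 0.5359 -0.2272  0.    ]
dish top [309.3 236.1] 0.25 [0.6771 0.0308 0.    ]
dish side [258.1 375.3] 0.87 [ 0.5355 -0.2148  0.    ]
objective side [328.3 351.3] 0.6 [ 0.6641 -0.1698  0.    ]
objective side [321.7 263.9] 0.27 [0.6847 0.1104 0.    ]
```

View pics/top0.png

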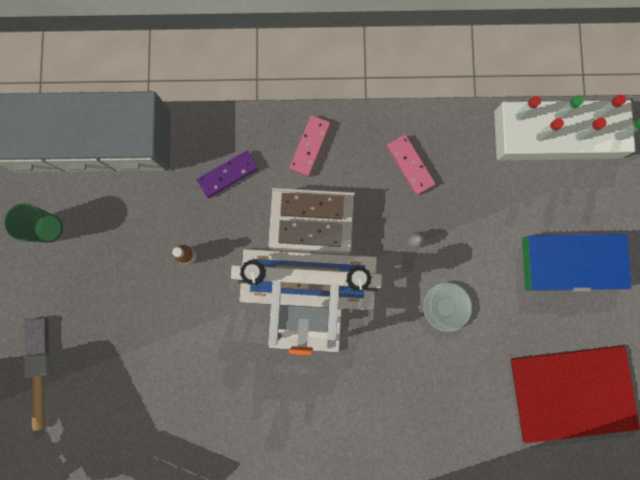

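View pics/side0.png

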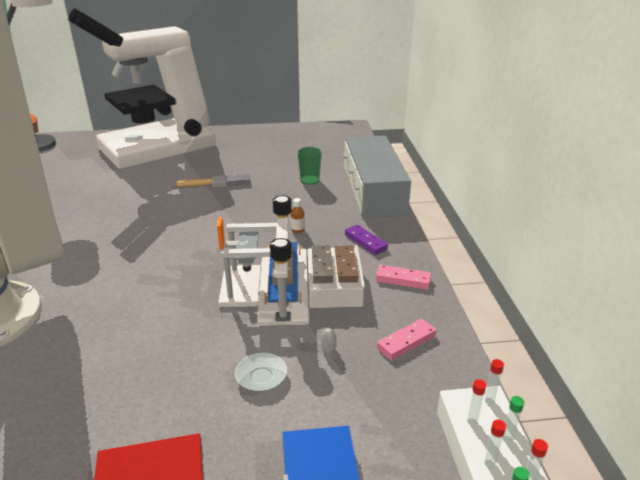

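The top picture shows the press with knobs at (252,272) left and (359,278) right and the orange handle at (300,352). The dropper is at (182,254), the objective at (417,241) and the dish at (447,308). The spares on the ledge are brown (312,206) and dark grey (310,233), so the tan slab is the one on the plate. The pink and purple slabs are look-alikes. The side view agrees, with knobs at (282,205) and (280,250).

One refined measurement with an enlarged crop to confirm.

```bash
cat >> h.py <<'E'
def knobs(p):
    g=cv2.resize(p["image"],None,fx=4,fy=4,interpolation=cv2.INTER_CUBIC)
    out=[]
    for c in((252,272),(359,278)):
        x0,y0=c[0]-20,c[1]-20
        sub=p["image"][y0:y0+40,x0:x0+40].max(2)
        m=(sub<45).astype(np.uint8)
        n,l,st,_=cv2.connectedComponentsWithStats(m,connectivity=8)
        k=1+st[1:,4].argmax()
        pts=np.argwhere(l==k)[:,::-1].astype(np.float32)
        (u,v),r=cv2.minEnclosingCircle(pts)
        out.append((u+x0,v+y0,r,st[k,4]))
    return out
E
python3 - <<'E'
from h import *
p=get_image("top")
pts=[]
for k in knobs(p): print(np.round(k,1), np.round(atz(p,k[:2],.164),4)); pts.append(atz(p,k[:2],.164)[:2])
d=pts[0]-pts[1]; print("dist",np.linalg.norm(d),"yaw",np.degrees(np.arctan2(-d[0],d[1])),"mid",(pts[0]+pts[1])/2)
hsv=cv2.cvtColor(p["image"],cv2.COLOR_RGB2HSV)
m=cv2.inRange(hsv,(5,180,120),(18,255,255)); m[:330]=0;m[370:]=0;m[:,:270]=0;m[:,330:]=0
r=cv2.minAreaRect(np.argwhere(m)[:,::-1].astype(np.float32)); print(r, atz(p,r[0],.163))
c=p["image"][235:365,225:385,::-1]; cv2.imwrite("pics/c1.png",cv2.resize(c,None,fx=4.6,fy=4.6,interpolation=cv2.INTER_CUBIC))
E
```

```text
[259.5 267.5   7.4  32. ] [0.6079 0.1063 0.164 ]
[351.  279.    7.1  26. ] [ 0.5879 -0.0383  0.164 ]
dist 0.14599969897949877 yaw -7.878103721868284 mid [0.59791338 0.03399899]
((300.5, 351.0), (21.0, 4.0), 0.0) [0.47694381 0.04242767 0.163     ]
```

View pics/c1.png

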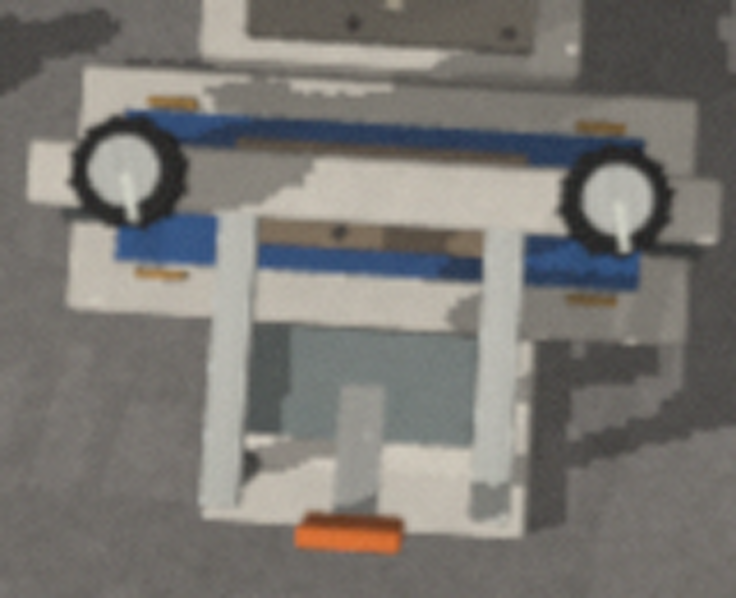

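The crop confirms the two knobs (centres about (252.4,272) and (359,278.2) in the full picture), the orange handle, and the tan slab on the blue plate. I'll compute the first move from these.

```bash
cat >> h.py <<'E'
def go(xyz,ang=None):
    s=sense(); r=R.from_quat(s["ee_rot"]).as_matrix()
    d=r.T@(np.array(xyz)-s["tool_pos"])/.025
    a=np.degrees(np.arctan2(r[1,0],r[0,0]))
    print("units",np.round(d,2),"toolx ang",round(a%360,1),"yaw units",None if ang is None else np.round(((a-ang+180)%360-180)/5,2))
def frame(cxy,yaw):
    c,s=np.cos(yaw),np.sin(yaw); return lambda x,y,z: np.r_[cxy+np.array([c*x-s*y,s*x+c*y]),z]
E
python3 - <<'E'
from h import *
p=get_image("top")
l,r=[atz(p,u,.164)[:2] for u in((252.4,272),(359,278.2))]
d=l-r; yaw=np.arctan2(-d[0],d[1]); print(l,r,np.linalg.norm(d),np.degrees(yaw),(l+r)/2)
F=frame((l+r)/2,yaw)
for x,z in((-.175,.252),(-.165,.149)):
    t=F(x,0,z);print(t); go(t,270+np.degrees(yaw))
print(F(0,.085,0),F(0,-.085,0),F(-.124,0,.149))
E
```

```text
[0.60093036 0.1175557 ] [ 0.58901032 -0.05096853] 0.16894526461210557 -4.045900859762644 [0.59497034 0.03329358]
[0.42040647 0.04564082 0.252     ]
units [-16.79  19.95   0.05] toolx ang 193.2 yaw units -14.56
[0.43038155 0.04493526 0.149     ]
units [-17.17  19.83   4.17] toolx ang 193.2 yaw units -14.56
[0.60096757 0.11808175 0.        ] [ 0.58897311 -0.05149458  0.        ] [0.47127937 0.04204248 0.149     ]
```

{"op": "servo_tool", "data": {
  "plan": [
    [[-1.12,1.33,0,0],[-2.24,2.66,0,0],[-3.36,3.99,0,0],[-4.48,5.32,0,0],[-5.6,6.65,0,0]]
  ],
  "gripper": 0,
  "force": 60
}}

```text
clock: 1.6
tool_pos: [0.2241, -0.3403, 0.2534]
ee_rot: [-0.114, 0.993, -0.0, 0.0]
wrist_force: [1.7, 0.5, -0.3]
finger_gap: 0.0123
finger_force: 0.0
```

{"op": "servo_tool", "data": {
  "plan": [
    [[-1.12,1.33,0,0],[-2.24,2.66,0,0],[-3.36,3.99,0,0],[-4.48,5.32,0,0],[-5.6,6.65,0,0]]
  ]
}}

```text
clock: 2.1
tool_pos: [0.3226, -0.1463, 0.2537]
ee_rot: [-0.115, 0.993, -0.0, 0.001]
wrist_force: [1.4, 0.1, -0.5]
finger_gap: 0.0002
finger_force: 0.0
```

{"op": "servo_tool", "data": {
  "plan": [
    [[-1.12,1.33,0,-1.4],[-2.24,2.66,0,-2.9],[-3.36,3.99,0,-4.3],[-4.48,5.32,0,-5.8],[-5.6,6.65,0,-7.3]]
  ]
}}

```text
clock: 2.6
tool_pos: [0.4211, 0.0477, 0.2536]
ee_rot: [-0.423, 0.906, -0.0, 0.001]
wrist_force: [1.8, -0.9, 0.5]
finger_gap: -0.0001
finger_force: 0.0
```

{"op": "servo_tool", "data": {
  "plan": [
    [[0,0,0.8,-1.5],[0,0,1.6,-2.9],[0,0,2.4,-4.4],[0,0,3.2,-5.8],[0,0,4.0,-7.26]]
  ]
}}

```text
clock: 3.1
tool_pos: [0.4207, 0.0458, 0.1527]
ee_rot: [-0.684, 0.73, -0.0, 0.0]
wrist_force: [-0.4, 0.3, -1.2]
finger_gap: 0.0002
finger_force: 0.0
```

Run:
```python
from h import *
F=frame(np.array([.595,.0333]),np.radians(-4.05))
s=sense(); print(s["clock"],s["tool_pos"],s["wrist_force"],s["joint_positions"],s["finger_gap"])
go(F(-.139,0,.149),265.95)
```

```text
3.1 [0.42065702 0.04583461 0.15265371] [-0.38783984  0.34082901 -1.1806142 ] [ 4.82055325e-01  6.39532547e-02 -3.88126575e-01  1.84410500e-05
 -1.11826150e+00 -5.47195781e-01] 0.0002264049651290761
units [ 0.02 -1.43  0.15] toolx ang 266.3 yaw units 0.06
```

{"op": "servo_tool", "data": {
  "plan": [
    [[0,-0.7,0.1,0],[0,-1.3,0.15,0],[0,-1.7,0.15,0],[0,-2.1,0.15,0],[0,-2.5,0.15,0]]
  ]
}}

```text
clock: 3.6
tool_pos: [0.4827, 0.0413, 0.1491]
ee_rot: [-0.682, 0.732, 0.001, -0.001]
wrist_force: [-2.9, 1.2, -0.7]
finger_gap: -0.0004
finger_force: 1.7
```

{"op": "servo_tool", "data": {
  "plan": [
    [[0,-0.4,0,0],[0,-0.8,0,0],[0,-1.1,0,0],[0,-1.3,0,0],[0,-1.4,0,0]]
  ]
}}

```text
clock: 4.1
tool_pos: [0.5184, 0.0388, 0.1495]
ee_rot: [-0.682, 0.732, -0.0, -0.0]
wrist_force: [-2.6, -0.7, -1.1]
finger_gap: -0.0002
finger_force: 1.3
```

Run:
```python
from h import *
F=frame(np.array([.595,.0333]),np.radians(-4.05))
s=sense(); print(s["wrist_force"])
go(F(-.069,0,.149),265.95)
```

```text
[-2.5668324  -0.68268224 -1.09105568]
units [ 0.   -0.31  0.02] toolx ang 266.0 yaw units 0.0
```

Contact; now push to the stop in small steps.

{"op": "servo_tool", "data": {
  "plan": [
    [[0,-0.12,0,0],[0,-0.2,0,0],[0,-0.26,0,0],[0,-0.3,0,0],[0,-0.32,0,0]]
  ]
}}

```text
clock: 4.6
tool_pos: [0.5259, 0.0383, 0.1496]
ee_rot: [-0.682, 0.732, -0.0, 0.0]
wrist_force: [-2.0, -0.5, -1.1]
finger_gap: -0.0005
finger_force: 1.3
```

{"op": "servo_tool", "data": {
  "plan": [
    [[0,-0.04,0,0],[0,-0.08,0,0],[0,-0.12,0,0]]
  ]
}}

```text
clock: 4.9
tool_pos: [0.5282, 0.0381, 0.1496]
ee_rot: [-0.682, 0.732, 0.0, -0.001]
wrist_force: [-9.2, 0.4, 3.2]
finger_gap: -0.0
finger_force: 4.4
```

{"op": "servo_tool", "data": {
  "plan": [
    [[0,-0.04,0,0],[0,-0.06,0,0],[0,-0.06,0,0],[0,-0.06,0,0]]
  ]
}}

```text
clock: 5.3
tool_pos: [0.5283, 0.0381, 0.1496]
ee_rot: [-0.682, 0.732, 0.001, -0.001]
wrist_force: [-12.0, 1.4, 5.4]
finger_gap: -0.0001
finger_force: 6.0
```

{"op": "servo_tool", "data": {
  "plan": [
    [[0,0.5,0,0],[0,1.0,0,0],[0,1.0,-1.2,0],[0,1.0,-2.4,0]]
  ]
}}

```text
clock: 5.7
tool_pos: [0.5059, 0.0399, 0.2108]
ee_rot: [-0.682, 0.731, -0.001, 0.001]
wrist_force: [0.8, -0.2, 0.8]
finger_gap: -0.0003
finger_force: 0.0
```

{"op": "servo_tool", "data": {
  "plan": [
    [[-0.7,-0.74,0,-1.68],[-1.4,-1.48,0,-3.36],[-2.1,-2.22,0,-5.04],[-2.8,-2.96,0,-6.72],[-3.4,-3.7,0,-8.4]]
  ],
  "gripper": 62
}}

```text
clock: 6.2
tool_pos: [0.6058, 0.1193, 0.2105]
ee_rot: [0.9, -0.436, 0.001, -0.001]
wrist_force: [-0.7, -0.6, -0.2]
finger_gap: 0.062
finger_force: 0.0
```

Run:
```python
from h import *
F=frame(np.array([.595,.0333]),np.radians(-4.05))
s=sense(); print(s["clock"],s["tool_pos"],s["joint_positions"],s["finger_gap"],s["torque"])
go(F(0,.085,.155),311)
p=get_image("side"); cv2.imwrite("pics/s1.png",cv2.resize(p["image"][150:330,180:400,::-1],None,fx=3,fy=3));
```

```text
6.2 [0.60576041 0.11927355 0.21046239] [ 4.47593201e-01  4.00777627e-01  2.06974453e-01  7.41556732e-04
 -1.37332549e+00  2.21468157e-01] 0.062047024828462805 [-0.04451951 -0.04118677 -0.01944022]
units [-0.08  0.19  2.22] toolx ang 308.3 yaw units -0.53
```

View pics/s1.png

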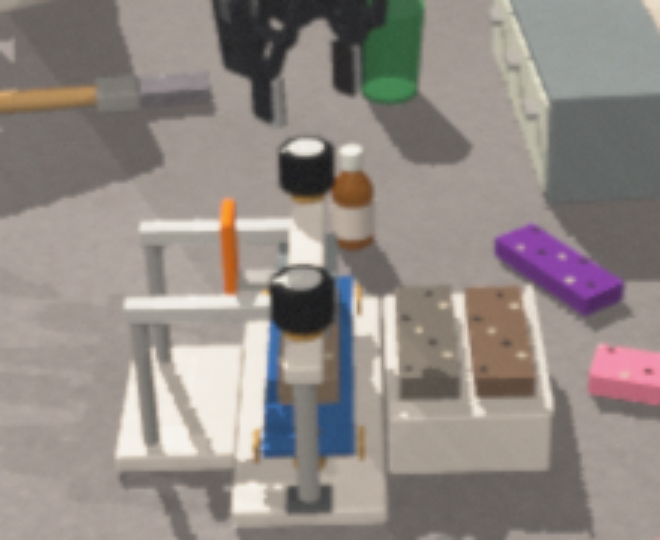

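The gripper is over the left knob and the head is home against the yoke. Descend, grip, turn 80°.

{"op": "servo_tool", "data": {
  "plan": [
    [[-0.08,0.19,0.8,0],[-0.08,0.19,1.6,0],[-0.08,0.19,2.2,0],[-0.08,0.19,2.2,0]]
  ]
}}

```text
clock: 6.65
tool_pos: [0.5984, 0.1167, 0.1528]
ee_rot: [0.899, -0.439, -0.001, 0.001]
wrist_force: [0.0, 0.2, 0.2]
finger_gap: 0.0619
finger_force: 0.0
```

{"op": "servo_tool", "data": {
  "plan": [
    [[0,0,0,0],[0,0,0,0],[0,0,0,0]]
  ],
  "gripper": 28,
  "force": 60
}}

```text
clock: 6.95
tool_pos: [0.6022, 0.1189, 0.1572]
ee_rot: [0.899, -0.438, 0.003, -0.004]
wrist_force: [8.1, 5.4, -1.7]
finger_gap: 0.0368
finger_force: 60.2
```

Run:
```python
from h import *
s=sense(); print({k:np.round(v,3).tolist() for k,v in s.items()})
```

```text
{'clock': 6.95, 'joint_positions': [0.449, 0.416, 0.093, 0.0, -1.237, 0.214], 'qd': [0.0, 0.002, 0.002, 0.0, -0.0, -0.002], 'joint_torque': [-2.092, -47.841, 19.675, 5.319, -2.609, 0.028], 'tool_pos': [0.602, 0.119, 0.157], 'ee_rot': [0.899, -0.438, 0.003, -0.004], 'wrist_force': [8.114, 5.427, -1.683], 'torque': [1.476, -2.192, -0.049], 'finger_force': 60.152, 'finger_gap': 0.037}
```

{"op": "servo_tool", "data": {
  "plan": [
    [[0,-0.1,0,0],[0,-0.2,0,0],[0,-0.2,0,0]]
  ]
}}

```text
clock: 7.25
tool_pos: [0.6026, 0.1191, 0.1571]
ee_rot: [0.899, -0.439, 0.001, 0.0]
wrist_force: [-5.4, -1.8, 9.0]
finger_gap: 0.0365
finger_force: 61.1
```

{"op": "servo_tool", "data": {
  "plan": [
    [[0,0,0,1.0],[0,0,0,2.0],[0,0,0,3.0],[0,0,0,4.0],[0,0,0,5.0]]
  ]
}}

```text
clock: 7.75
tool_pos: [0.6023, 0.119, 0.1571]
ee_rot: [0.781, -0.624, 0.001, 0.0]
wrist_force: [-6.1, -1.1, 9.4]
finger_gap: 0.0368
finger_force: 60.9
```

```bash
cat >> h.py <<'E'
def st(k=""):
    s=sense(); r=R.from_quat(s["ee_rot"]).as_matrix()
    print(k,round(s["clock"],2),"pos",np.round(s["tool_pos"],4),"F",np.round(s["wrist_force"],1),"T",np.round(s["torque"],3),"t6",np.round(s["joint_torque"][5],3),"q6",np.round(s["joint_positions"][5],3),"ang",round(np.degrees(np.arctan2(r[1,0],r[0,0]))%360,1),"gap",round(s["finger_gap"],4))
E
python3 -c "
from h import *
st()"
```

```text
7.75 pos [0.6023 0.119  0.1571] F [-6.1 -1.1  9.4] T [-0.595  2.151  0.295] t6 0.906 q6 -0.227 ang 282.8 gap 0.0368
```

{"op": "servo_tool", "data": {
  "plan": [
    [[0,0,-0.05,1.2],[0,0,-0.1,2.4],[0,0,-0.15,3.6],[0,0,-0.15,4.8],[0,0,-0.15,6.0]]
  ]
}}

```text
clock: 8.25
tool_pos: [0.602, 0.119, 0.1572]
ee_rot: [-0.593, 0.805, 0.0, -0.001]
wrist_force: [0.7, -2.4, -7.5]
finger_gap: 0.0363
finger_force: 61.2
```

```bash
python3 -c "
from h import *
st()"
```

```text
8.25 pos [0.602  0.119  0.1572] F [ 0.7 -2.4 -7.5] T [-0.717 -0.411  0.207] t6 1.141 q6 -0.752 ang 252.7 gap 0.0363
```

{"op": "servo_tool", "data": {
  "plan": [
    [[0,0,0,1.2],[0,0,0,2.4],[0,0,0,3.4],[0,0,0,4.4],[0,0,0,5.4]]
  ]
}}

```text
clock: 8.75
tool_pos: [0.6018, 0.1191, 0.1573]
ee_rot: [-0.389, 0.921, -0.0, -0.002]
wrist_force: [0.5, -1.9, -6.4]
finger_gap: 0.0363
finger_force: 61.1
```

```bash
python3 -c "
from h import *
st()"
```

```text
8.75 pos [0.6018 0.1191 0.1573] F [ 0.5 -1.9 -6.4] T [-0.526 -0.134  0.177] t6 0.91 q6 -1.222 ang 225.7 gap 0.0363
```

{"op": "servo_tool", "data": {
  "plan": [
    [[0,0,0,0],[0,0,0,0],[0,0,-1.2,-1.6],[0,0,-2.3,-3.2]]
  ],
  "gripper": 62
}}

```text
clock: 9.15
tool_pos: [0.6027, 0.1197, 0.2171]
ee_rot: [-0.518, 0.855, -0.0, 0.0]
wrist_force: [0.6, 0.7, -0.0]
finger_gap: 0.0623
finger_force: 0.0
```

```bash
python3 -c "
from h import *
st(); go([.5898,-.0506,.215],308)"
```

```text
9.15 pos [0.6027 0.1197 0.2171] F [ 0.6  0.7 -0. ] T [-0.02  -0.082  0.006] t6 -1.947 q6 -0.932 ang 242.4 gap 0.0623
units [ 6.28 -2.7   0.09] toolx ang 242.4 yaw units -13.12
```

{"op": "servo_tool", "data": {
  "plan": [
    [[1.26,-0.54,0,-1.6],[2.52,-1.08,0,-3.2],[3.78,-1.62,0,-4.8],[5.04,-2.16,0,-6.4],[6.28,-2.7,0,-8.0]]
  ]
}}

```text
clock: 9.65
tool_pos: [0.5886, -0.0518, 0.217]
ee_rot: [0.779, -0.626, 0.001, -0.001]
wrist_force: [-0.1, -0.6, -0.6]
finger_gap: 0.062
finger_force: 0.0
```

{"op": "servo_tool", "data": {
  "plan": [
    [[0,0,0.2,-1.6],[0,0,0.9,-3.2],[0,0,1.7,-4.8],[0,0,2.3,-5.1]]
  ]
}}

```text
clock: 10.05
tool_pos: [0.5886, -0.0506, 0.1582]
ee_rot: [0.898, -0.44, 0.0, -0.0]
wrist_force: [0.9, -0.2, 0.4]
finger_gap: 0.0622
finger_force: 0.0
```

{"op": "servo_tool", "data": {
  "plan": [
    [[0,0,0,0],[0,0,0,0],[0,0,0,0]]
  ],
  "gripper": 28
}}

```text
clock: 10.35
tool_pos: [0.5894, -0.0498, 0.1594]
ee_rot: [0.897, -0.442, 0.001, -0.001]
wrist_force: [1.7, 2.0, -2.2]
finger_gap: 0.0365
finger_force: 60.5
```

```bash
python3 -c "
from h import *
st()"
```

```text
10.35 pos [ 0.5894 -0.0498  0.1594] F [ 1.7  2.  -2.2] T [ 0.716 -0.613  0.081] t6 -0.117 q6 0.475 ang 307.5 gap 0.0365
```

{"op": "servo_tool", "data": {
  "plan": [
    [[0,0,0,1.1],[0,0,0,2.2],[0,0,0,3.3],[0,0,0,4.4],[0,0,0,5.5]]
  ]
}}

```text
clock: 10.85
tool_pos: [0.5896, -0.0497, 0.1594]
ee_rot: [0.765, -0.644, 0.001, -0.001]
wrist_force: [4.1, 3.5, -2.6]
finger_gap: 0.0364
finger_force: 60.4
```

```bash
python3 -c "
from h import *
st()"
```

```text
10.85 pos [ 0.5896 -0.0497  0.1594] F [ 4.1  3.5 -2.6] T [ 0.917 -0.776  0.248] t6 1.023 q6 -0.009 ang 279.8 gap 0.0364
```

{"op": "servo_tool", "data": {
  "plan": [
    [[0,0,0,1.1],[0,0,0,2.2],[0,0,0,3.3],[0,0,0,4.4],[0,0,0,5.5]]
  ]
}}

```text
clock: 11.35
tool_pos: [0.5898, -0.0497, 0.1594]
ee_rot: [-0.59, 0.808, -0.001, 0.002]
wrist_force: [3.6, 2.1, -3.8]
finger_gap: 0.0365
finger_force: 60.3
```

```bash
python3 -c "
from h import *
st()"
```

```text
11.35 pos [ 0.5898 -0.0497  0.1594] F [ 3.6  2.1 -3.8] T [ 0.933 -1.021  0.277] t6 1.024 q6 -0.489 ang 252.3 gap 0.0365
```

{"op": "servo_tool", "data": {
  "plan": [
    [[0,0,0,1.1],[0,0,0,2.2],[0,0,0,3.3],[0,0,0,4.4],[0,0,0,5.4]]
  ]
}}

```text
clock: 11.85
tool_pos: [0.59, -0.0497, 0.1594]
ee_rot: [-0.385, 0.923, -0.0, 0.002]
wrist_force: [3.7, 2.2, -3.8]
finger_gap: 0.036
finger_force: 60.3
```

```bash
python3 -c "
from h import *
st()"
```

```text
11.85 pos [ 0.59   -0.0497  0.1594] F [ 3.7  2.2 -3.8] T [ 0.794 -1.297  0.348] t6 0.821 q6 -0.96 ang 225.3 gap 0.036
```

{"op": "servo_tool", "data": {
  "plan": [
    [[0,0,0,0],[0,0,0,0],[0,0,-1.2,-1.6],[0,0,-2.3,-3.2]]
  ],
  "gripper": 62
}}

```text
clock: 12.25
tool_pos: [0.588, -0.0509, 0.2169]
ee_rot: [-0.514, 0.858, -0.0, -0.001]
wrist_force: [-0.1, -1.2, -0.3]
finger_gap: 0.0621
finger_force: 0.0
```

```bash
python3 -c "
from h import *
st(); go([.6022,.1192,.217],308)
p=get_image('top'); cv2.imwrite('pics/t2.png',cv2.resize(p['image'][235:365,225:385,::-1],None,fx=4.6,fy=4.6,interpolation=cv2.INTER_CUBIC))"
```

```text
12.25 pos [ 0.588  -0.0509  0.2169] F [-0.1 -1.2 -0.3] T [ 0.005 -0.136  0.046] t6 -1.947 q6 -0.67 ang 241.9 gap 0.0621
units [-6.27  2.71 -0.01] toolx ang 241.9 yaw units -13.22
```

View pics/t2.png

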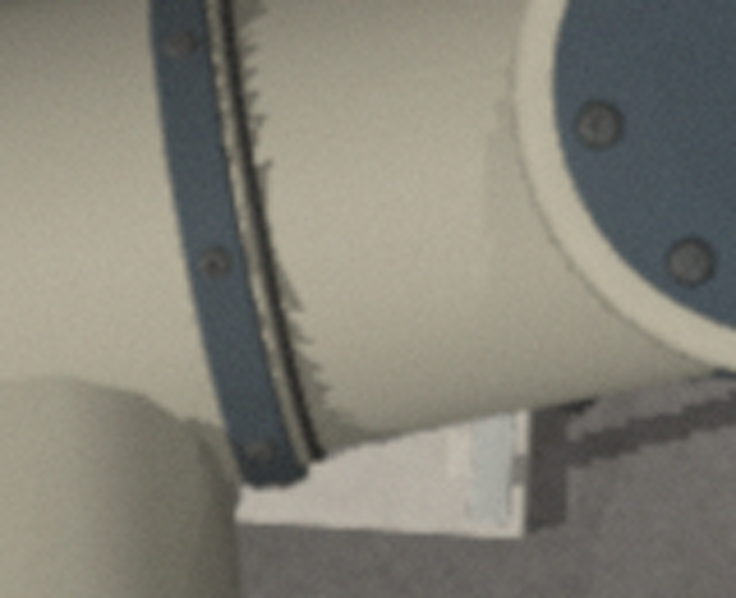

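The arm hides the press from above, so I'll rely on torque, averaging readings after each small clockwise step.

{"op": "servo_tool", "data": {
  "plan": [
    [[-1.26,0.54,0,-1.6],[-2.52,1.08,0,-3.2],[-3.78,1.62,0,-4.8],[-5.04,2.16,0,-6.4],[-6.27,2.71,0,-8.0]]
  ]
}}

```text
clock: 12.8
tool_pos: [0.6038, 0.1206, 0.2165]
ee_rot: [0.776, -0.63, 0.0, -0.0]
wrist_force: [1.0, 0.8, 0.2]
finger_gap: 0.0619
finger_force: 0.0
```

{"op": "servo_tool", "data": {
  "plan": [
    [[0,0,0.2,-1.6],[0,0,0.9,-3.2],[0,0,1.7,-4.8],[0,0,2.3,-5.2]]
  ]
}}

```text
clock: 13.2
tool_pos: [0.6035, 0.1194, 0.1577]
ee_rot: [0.898, -0.44, -0.0, 0.0]
wrist_force: [0.3, 0.3, -0.3]
finger_gap: 0.0618
finger_force: 0.0
```

{"op": "servo_tool", "data": {
  "plan": [
    [[0,0,0,0],[0,0,0,0],[0,0,0,0]]
  ],
  "gripper": 28
}}

```text
clock: 13.5
tool_pos: [0.603, 0.1187, 0.159]
ee_rot: [0.897, -0.443, -0.0, 0.001]
wrist_force: [-4.6, -2.6, 0.4]
finger_gap: 0.0363
finger_force: 61.1
```

```bash
cat >> h.py <<'E'
def av(n=6):
    T=[];F=[];t6=[]
    for i in range(n):
        get_image("side"); s=sense(); T.append(s["torque"]);F.append(s["wrist_force"]);t6.append(s["joint_torque"][5])
    st(); print("  mean T",np.round(np.mean(T,0),3),"sdTz",np.round(np.std(T,0)[2],3),"F",np.round(np.mean(F,0),1),"t6",np.round(np.mean(t6),3))
E
python3 -c "
from h import *
av(4)"
```

```text
13.7 pos [0.603  0.1187 0.159 ] F [-3.4 -3.3  0.2] T [-0.997  1.582 -0.03 ] t6 0.035 q6 0.204 ang 307.4 gap 0.0367
  mean T [-1.002  1.559 -0.031] sdTz 0.023 F [-4.5 -3.1 -0.1] t6 0.032
```

{"op": "servo_tool", "data": {
  "plan": [
    [[0,0,0,1.0],[0,0,0,2.0]]
  ]
}}

```text
clock: 13.9
tool_pos: [0.6028, 0.1186, 0.159]
ee_rot: [0.854, -0.521, -0.0, 0.001]
wrist_force: [-4.9, -3.0, 0.6]
finger_gap: 0.0368
finger_force: 61.4
```

```bash
python3 -c "
from h import *
av()"
```

```text
14.2 pos [0.6028 0.1186 0.159 ] F [-5.  -3.2  0.3] T [-1.019  1.726 -0.17 ] t6 0.172 q6 0.029 ang 297.4 gap 0.0366
  mean T [-1.057  1.702 -0.157] sdTz 0.022 F [-5.  -2.9  0. ] t6 0.007
```

{"op": "servo_tool", "data": {
  "plan": [
    [[0,0,0,1.0],[0,0,0,2.0]]
  ]
}}

```text
clock: 14.4
tool_pos: [0.6027, 0.1185, 0.159]
ee_rot: [0.805, -0.593, -0.0, 0.001]
wrist_force: [-6.2, -3.1, 0.3]
finger_gap: 0.0366
finger_force: 61.4
```

```bash
python3 -c "
from h import *
av()"
```

```text
14.7 pos [0.6027 0.1185 0.159 ] F [-5.3 -3.2 -0. ] T [-1.072  1.864 -0.168] t6 0.155 q6 -0.145 ang 287.4 gap 0.0362
  mean T [-1.098  1.886 -0.151] sdTz 0.024 F [-5.6 -3.3  0.3] t6 -0.01
```

{"op": "servo_tool", "data": {
  "plan": [
    [[0,0,0,1.0],[0,0,0,2.0]]
  ]
}}

```text
clock: 14.9
tool_pos: [0.6025, 0.1185, 0.159]
ee_rot: [0.75, -0.661, -0.0, 0.002]
wrist_force: [-5.8, -3.1, 1.6]
finger_gap: 0.0364
finger_force: 61.5
```

```bash
python3 -c "
from h import *
st()"
```

```text
14.9 pos [0.6025 0.1185 0.159 ] F [-5.8 -3.1  1.6] T [-1.152  2.252  0.254] t6 0.907 q6 -0.322 ang 277.2 gap 0.0364
```

{"op": "servo_tool", "data": {
  "plan": [
    [[0,0,0,1.0]]
  ]
}}

```text
clock: 15.0
tool_pos: [0.6024, 0.1184, 0.159]
ee_rot: [0.721, -0.693, -0.0, 0.002]
wrist_force: [-6.9, -4.1, 1.0]
finger_gap: 0.0367
finger_force: 61.4
```

```bash
python3 -c "
from h import *
st()"
```

```text
15.0 pos [0.6024 0.1184 0.159 ] F [-6.9 -4.1  1. ] T [-1.165  2.311  0.327] t6 0.845 q6 -0.41 ang 272.2 gap 0.0367
```

{"op": "servo_tool", "data": {
  "plan": [
    [[0,0,0,1.0]]
  ]
}}

```text
clock: 15.1
tool_pos: [0.6023, 0.1185, 0.159]
ee_rot: [-0.69, 0.724, 0.0, -0.002]
wrist_force: [-6.7, -4.3, 0.9]
finger_gap: 0.0363
finger_force: 61.4
```

```bash
python3 -c "
from h import *
st()"
```

```text
15.1 pos [0.6023 0.1185 0.159 ] F [-6.7 -4.3  0.9] T [-1.149  2.437  0.336] t6 0.835 q6 -0.497 ang 267.2 gap 0.0363
```

{"op": "servo_tool", "data": {
  "plan": [
    [[0,0,0,1.0]]
  ]
}}

```text
clock: 15.2
tool_pos: [0.6022, 0.1184, 0.1589]
ee_rot: [-0.658, 0.753, 0.0, -0.002]
wrist_force: [-7.6, -3.9, 1.9]
finger_gap: 0.0367
finger_force: 61.4
```

```bash
python3 -c "
from h import *
st();av()"
```

```text
15.2 pos [0.6022 0.1184 0.1589] F [-7.6 -3.9  1.9] T [-1.066  2.48   0.372] t6 0.826 q6 -0.584 ang 262.2 gap 0.0367
 15.5 pos [0.6022 0.1185 0.159 ] F [-7.2 -3.   1.7] T [-1.102  2.415 -0.136] t6 0.117 q6 -0.581 ang 262.4 gap 0.0363
  mean T [-1.121  2.441 -0.113] sdTz 0.033 F [-7.1 -3.2  1.4] t6 -0.049
```

Held readings are already shifting, so I'll separate load from friction by comparing a short back-turn with a forward turn (load is the mean of the two).

{"op": "servo_tool", "data": {
  "plan": [
    [[0.05,0.1,0,-1.0],[0.05,0.1,0,-2.0]]
  ]
}}

```text
clock: 15.7
tool_pos: [0.6021, 0.1184, 0.159]
ee_rot: [0.723, -0.691, 0.001, -0.001]
wrist_force: [2.7, -1.9, -5.4]
finger_gap: 0.0365
finger_force: 61.6
```

```bash
python3 -c "
from h import *
st()"
```

```text
15.7 pos [0.6021 0.1184 0.159 ] F [ 2.7 -1.9 -5.4] T [-0.673 -0.964 -0.161] t6 -1.066 q6 -0.404 ang 272.6 gap 0.0365
```

{"op": "servo_tool", "data": {
  "plan": [
    [[0,0,0,-1.0]]
  ]
}}

```text
clock: 15.8
tool_pos: [0.6023, 0.1184, 0.1591]
ee_rot: [0.752, -0.659, 0.001, -0.001]
wrist_force: [3.8, -1.6, -4.7]
finger_gap: 0.0362
finger_force: 61.5
```

```bash
python3 -c "
from h import *
st()"
```

```text
15.8 pos [0.6023 0.1184 0.1591] F [ 3.8 -1.6 -4.7] T [-0.679 -0.984 -0.174] t6 -0.998 q6 -0.317 ang 277.6 gap 0.0362
```

{"op": "servo_tool", "data": {
  "plan": [
    [[0,0,0,-1.0]]
  ]
}}

```text
clock: 15.9
tool_pos: [0.6023, 0.1184, 0.159]
ee_rot: [0.78, -0.625, 0.001, -0.001]
wrist_force: [3.8, -0.5, -4.3]
finger_gap: 0.0364
finger_force: 61.5
```

```bash
python3 -c "
from h import *
st()"
```

```text
15.9 pos [0.6023 0.1184 0.159 ] F [ 3.8 -0.5 -4.3] T [-0.591 -1.045 -0.168] t6 -0.987 q6 -0.229 ang 282.6 gap 0.0364
```

{"op": "servo_tool", "data": {
  "plan": [
    [[0,0,0,1.0],[0,0,0,2.0]]
  ]
}}

```text
clock: 16.1
tool_pos: [0.6022, 0.1184, 0.159]
ee_rot: [0.721, -0.693, 0.001, -0.001]
wrist_force: [1.7, -1.2, -4.8]
finger_gap: 0.0366
finger_force: 61.4
```

```bash
python3 -c "
from h import *
st()"
```

```text
16.1 pos [0.6022 0.1184 0.159 ] F [ 1.7 -1.2 -4.8] T [-0.676 -0.66   0.296] t6 0.978 q6 -0.41 ang 272.3 gap 0.0366
```

{"op": "servo_tool", "data": {
  "plan": [
    [[0,0,0,1.0]]
  ]
}}

```text
clock: 16.2
tool_pos: [0.6021, 0.1184, 0.159]
ee_rot: [-0.69, 0.724, -0.001, 0.001]
wrist_force: [1.3, -1.8, -4.1]
finger_gap: 0.0363
finger_force: 61.4
```

```bash
python3 -c "
from h import *
st()"
```

```text
16.2 pos [0.6021 0.1184 0.159 ] F [ 1.3 -1.8 -4.1] T [-0.66  -0.529  0.311] t6 0.85 q6 -0.497 ang 267.3 gap 0.0363
```

{"op": "servo_tool", "data": {
  "plan": [
    [[0,0,0,1.0]]
  ]
}}

```text
clock: 16.3
tool_pos: [0.602, 0.1184, 0.159]
ee_rot: [-0.658, 0.753, -0.001, 0.001]
wrist_force: [1.5, -1.5, -4.5]
finger_gap: 0.0366
finger_force: 61.3
```

```bash
python3 -c "
from h import *
st()"
```

```text
16.3 pos [0.602  0.1184 0.159 ] F [ 1.5 -1.5 -4.5] T [-0.636 -0.472  0.305] t6 0.836 q6 -0.585 ang 262.3 gap 0.0366
```

Left screw now carries about 15–20 N, so contact is made. Now the right knob, with the same measuring.

{"op": "servo_tool", "data": {
  "plan": [
    [[0,0,0,0],[0,0,0,0],[0,0,-1.2,-1.6],[0,0,-2.3,-3.2]]
  ],
  "gripper": 62
}}

```text
clock: 16.7
tool_pos: [0.6013, 0.1187, 0.2171]
ee_rot: [0.76, -0.65, 0.0, -0.0]
wrist_force: [-0.5, 0.8, 0.9]
finger_gap: 0.0623
finger_force: 0.0
```

```bash
python3 -c "
from h import *
av(4); go([.5896,-.0502,.217],308)"
```

```text
16.9 pos [0.6017 0.1191 0.2172] F [-0.7 -0.7 -0.4] T [ 0.015  0.051 -0.026] t6 0.15 q6 -0.302 ang 278.5 gap 0.0619
  mean T [-0.002 -0.074 -0.018] sdTz 0.01 F [ 0.2 -0.6  1.1] t6 0.368
units [ 6.63  1.48 -0.  ] toolx ang 278.5 yaw units -5.9
```

{"op": "servo_tool", "data": {
  "plan": [
    [[1.33,0.3,0,-1.2],[2.66,0.6,0,-2.4],[3.99,0.9,0,-3.6],[5.32,1.2,0,-4.8],[6.63,1.48,0,-5.9]]
  ]
}}

```text
clock: 17.4
tool_pos: [0.5883, -0.0519, 0.215]
ee_rot: [0.9, -0.437, -0.001, 0.0]
wrist_force: [0.6, -0.0, -0.6]
finger_gap: 0.0619
finger_force: 0.0
```

{"op": "servo_tool", "data": {
  "plan": [
    [[0,0,0.2,0],[0,0,0.9,0],[0,0,1.7,0],[0,0,2.3,0]]
  ]
}}

```text
clock: 17.8
tool_pos: [0.5881, -0.0504, 0.1562]
ee_rot: [0.898, -0.439, -0.001, 0.0]
wrist_force: [0.2, -0.0, 0.4]
finger_gap: 0.062
finger_force: 0.0
```

{"op": "servo_tool", "data": {
  "plan": [
    [[0,0,0,0],[0,0,0,0],[0,0,0,0]]
  ],
  "gripper": 28
}}

```text
clock: 18.1
tool_pos: [0.5893, -0.0497, 0.1579]
ee_rot: [0.899, -0.439, -0.0, -0.001]
wrist_force: [2.1, 2.6, -6.7]
finger_gap: 0.0362
finger_force: 60.7
```

{"op": "servo_tool", "data": {
  "plan": [
    [[0,0,0,1.0],[0,0,0,2.0],[0,0,0,3.0]]
  ]
}}

```text
clock: 18.4
tool_pos: [0.5894, -0.0495, 0.1579]
ee_rot: [0.833, -0.553, -0.0, -0.001]
wrist_force: [4.2, 3.1, -8.2]
finger_gap: 0.0364
finger_force: 60.6
```

```bash
python3 -c "
from h import *
st()"
```

```text
18.4 pos [ 0.5894 -0.0495  0.1579] F [ 4.2  3.1 -8.2] T [ 1.147 -1.086  0.299] t6 0.85 q6 0.219 ang 292.8 gap 0.0364
```

{"op": "servo_tool", "data": {
  "plan": [
    [[0,0,0,1.0]]
  ]
}}

```text
clock: 18.5
tool_pos: [0.5895, -0.0495, 0.1579]
ee_rot: [0.808, -0.589, -0.0, -0.001]
wrist_force: [4.1, 4.7, -7.8]
finger_gap: 0.0363
finger_force: 60.6
```

```bash
python3 -c "
from h import *
st()"
```

```text
18.5 pos [ 0.5895 -0.0495  0.1579] F [ 4.1  4.7 -7.8] T [ 1.163 -1.113  0.314] t6 0.839 q6 0.132 ang 287.8 gap 0.0363
```

{"op": "servo_tool", "data": {
  "plan": [
    [[0,0,0,-1.0],[0,0,0,-2.0]]
  ]
}}

```text
clock: 18.7
tool_pos: [0.5893, -0.0496, 0.1579]
ee_rot: [0.858, -0.514, -0.0, -0.001]
wrist_force: [2.6, 3.2, -7.2]
finger_gap: 0.0364
finger_force: 60.8
```

```bash
python3 -c "
from h import *
st()"
```

```text
18.7 pos [ 0.5893 -0.0496  0.1579] F [ 2.6  3.2 -7.2] T [ 1.023 -0.936 -0.14 ] t6 -1.126 q6 0.313 ang 298.1 gap 0.0364
```

{"op": "servo_tool", "data": {
  "plan": [
    [[0,0,0,-1.0]]
  ]
}}

```text
clock: 18.8
tool_pos: [0.5893, -0.0496, 0.1579]
ee_rot: [0.879, -0.476, -0.0, -0.001]
wrist_force: [3.3, 3.9, -7.2]
finger_gap: 0.0363
finger_force: 60.7
```

```bash
python3 -c "
from h import *
st()"
```

```text
18.8 pos [ 0.5893 -0.0496  0.1579] F [ 3.3  3.9 -7.2] T [ 0.984 -0.903 -0.217] t6 -0.997 q6 0.4 ang 303.2 gap 0.0363
```

{"op": "servo_tool", "data": {
  "plan": [
    [[0,0,0,1.0],[0,0,0,2.0],[0,0,0,3.0],[0,0,0,4.0],[0,0,0,5.0]]
  ]
}}

```text
clock: 19.3
tool_pos: [0.5896, -0.0495, 0.1579]
ee_rot: [0.754, -0.657, -0.0, -0.001]
wrist_force: [4.3, 2.8, -7.1]
finger_gap: 0.0367
finger_force: 60.7
```

```bash
python3 -c "
from h import *
st()"
```

```text
19.3 pos [ 0.5896 -0.0495  0.1579] F [ 4.3  2.8 -7.1] T [ 1.19  -1.248  0.34 ] t6 0.823 q6 -0.043 ang 277.8 gap 0.0367
```

{"op": "servo_tool", "data": {
  "plan": [
    [[0,0,0,1.0]]
  ]
}}

```text
clock: 19.4
tool_pos: [0.5896, -0.0494, 0.1579]
ee_rot: [0.724, -0.69, -0.0, -0.001]
wrist_force: [5.0, 2.6, -7.8]
finger_gap: 0.0361
finger_force: 60.7
```

```bash
python3 -c "
from h import *
st()"
```

```text
19.4 pos [ 0.5896 -0.0494  0.1579] F [ 5.   2.6 -7.8] T [ 1.166 -1.336  0.318] t6 0.815 q6 -0.13 ang 272.8 gap 0.0361
```

{"op": "servo_tool", "data": {
  "plan": [
    [[0,0,0,1.0]]
  ]
}}

```text
clock: 19.5
tool_pos: [0.5897, -0.0494, 0.1579]
ee_rot: [-0.693, 0.721, 0.0, 0.001]
wrist_force: [4.9, 2.4, -7.3]
finger_gap: 0.0362
finger_force: 60.7
```

```bash
python3 -c "
from h import *
st()"
```

```text
19.5 pos [ 0.5897 -0.0494  0.1579] F [ 4.9  2.4 -7.3] T [ 1.186 -1.382  0.334] t6 0.806 q6 -0.217 ang 267.8 gap 0.0362
```

{"op": "servo_tool", "data": {
  "plan": [
    [[0,0,0,-1.0],[0,0,0,-2.0]]
  ]
}}

```text
clock: 19.7
tool_pos: [0.5896, -0.0495, 0.1579]
ee_rot: [0.756, -0.655, -0.0, -0.001]
wrist_force: [3.3, 4.1, -7.6]
finger_gap: 0.0361
finger_force: 60.9
```

```bash
python3 -c "
from h import *
st()"
```

```text
19.7 pos [ 0.5896 -0.0495  0.1579] F [ 3.3  4.1 -7.6] T [ 1.195 -1.171 -0.122] t6 -1.158 q6 -0.036 ang 278.1 gap 0.0361
```

{"op": "servo_tool", "data": {
  "plan": [
    [[0,0,0,-1.0]]
  ]
}}

```text
clock: 19.8
tool_pos: [0.5895, -0.0495, 0.1579]
ee_rot: [0.783, -0.621, -0.0, -0.001]
wrist_force: [5.1, 2.9, -6.7]
finger_gap: 0.0363
finger_force: 60.9
```

```bash
python3 -c "
from h import *
st()"
```

```text
19.8 pos [ 0.5895 -0.0495  0.1579] F [ 5.1  2.9 -6.7] T [ 1.096 -1.055 -0.119] t6 -1.03 q6 0.051 ang 283.2 gap 0.0363
```

{"op": "servo_tool", "data": {
  "plan": [
    [[0,0,0,-1.0]]
  ]
}}

```text
clock: 19.9
tool_pos: [0.5894, -0.0495, 0.1579]
ee_rot: [0.81, -0.587, -0.0, -0.001]
wrist_force: [3.2, 4.3, -8.8]
finger_gap: 0.0363
finger_force: 60.8
```

```bash
python3 -c "
from h import *
st()"
```

```text
19.9 pos [ 0.5894 -0.0495  0.1579] F [ 3.2  4.3 -8.8] T [ 1.108 -1.008 -0.16 ] t6 -1.017 q6 0.138 ang 288.2 gap 0.0363
```

{"op": "servo_tool", "data": {
  "plan": [
    [[0,0,0,1.0],[0,0,0,2.0],[0,0,0,3.0],[0,0,0,4.0]]
  ]
}}

```text
clock: 20.3
tool_pos: [0.5897, -0.0494, 0.1579]
ee_rot: [-0.693, 0.721, 0.0, 0.001]
wrist_force: [4.9, 3.7, -8.8]
finger_gap: 0.0361
finger_force: 60.7
```

```bash
python3 -c "
from h import *
st()"
```

```text
20.3 pos [ 0.5897 -0.0494  0.1579] F [ 4.9  3.7 -8.8] T [ 1.193 -1.366  0.37 ] t6 0.807 q6 -0.217 ang 267.8 gap 0.0361
```

{"op": "servo_tool", "data": {
  "plan": [
    [[0,0,0,0],[0,0,0,0],[0,0,-1.2,-1.6],[0,0,-2.3,-3.2]]
  ],
  "gripper": 62
}}

```text
clock: 20.7
tool_pos: [0.5887, -0.0513, 0.2172]
ee_rot: [0.79, -0.613, 0.0, 0.001]
wrist_force: [-1.0, 0.3, -0.0]
finger_gap: 0.0618
finger_force: 0.0
```

```bash
python3 -c "
from h import *
av(2); go([.6022,.1189,.217],290)"
```

```text
20.8 pos [ 0.5911 -0.0514  0.2215] F [ 0.5  0.3 -0. ] T [ 0.007 -0.07   0.047] t6 1.189 q6 0.07 ang 284.2 gap 0.062
  mean T [-0.045 -0.159  0.025] sdTz 0.021 F [ 0.9 -0.1  2.7] t6 0.445
units [-6.5  -2.1   0.18] toolx ang 284.2 yaw units -1.15
```

{"op": "servo_tool", "data": {
  "plan": [
    [[-1.3,-0.42,0,0],[-2.6,-0.84,0,0],[-3.9,-1.26,0,0],[-5.2,-1.68,0,0],[-6.5,-2.1,0,0]]
  ]
}}

```text
clock: 21.3
tool_pos: [0.6007, 0.1207, 0.2165]
ee_rot: [0.788, -0.616, 0.0, -0.0]
wrist_force: [0.8, -0.3, -0.1]
finger_gap: 0.062
finger_force: 0.0
```

{"op": "servo_tool", "data": {
  "plan": [
    [[0,0,0.1,0],[0,0,0.8,0],[0,0,1.6,0],[0,0,2.2,0],[0,0,2.2,0]]
  ]
}}

```text
clock: 21.8
tool_pos: [0.5993, 0.1186, 0.1587]
ee_rot: [0.788, -0.616, -0.001, 0.002]
wrist_force: [0.9, 0.4, -0.1]
finger_gap: 0.0618
finger_force: 0.0
```

{"op": "servo_tool", "data": {
  "plan": [
    [[0,0,0,0],[0,0,0,0],[0,0,0,0]]
  ],
  "gripper": 28
}}

```text
clock: 22.1
tool_pos: [0.602, 0.1195, 0.1627]
ee_rot: [0.788, -0.616, 0.001, -0.001]
wrist_force: [2.1, -1.3, 2.9]
finger_gap: 0.0362
finger_force: 60.1
```

{"op": "servo_tool", "data": {
  "plan": [
    [[0,0,0,-1.0],[0,0,0,-2.0]]
  ]
}}

```text
clock: 22.3
tool_pos: [0.6021, 0.1195, 0.1628]
ee_rot: [0.839, -0.543, 0.002, -0.001]
wrist_force: [2.1, -1.1, 3.7]
finger_gap: 0.0365
finger_force: 60.4
```

```bash
python3 -c "
from h import *
st()"
```

```text
22.3 pos [0.6021 0.1195 0.1628] F [ 2.1 -1.1  3.7] T [-0.309 -0.634 -0.152] t6 -1.084 q6 -0.03 ang 294.2 gap 0.0365
```

{"op": "servo_tool", "data": {
  "plan": [
    [[0,0,0,-1.0]]
  ]
}}

```text
clock: 22.4
tool_pos: [0.602, 0.1195, 0.1627]
ee_rot: [0.862, -0.506, 0.002, -0.001]
wrist_force: [1.8, -0.9, 2.6]
finger_gap: 0.0366
finger_force: 60.4
```

```bash
python3 -c "
from h import *
st()"
```

```text
22.4 pos [0.602  0.1195 0.1627] F [ 1.8 -0.9  2.6] T [-0.353 -0.684 -0.136] t6 -1.02 q6 0.058 ang 299.2 gap 0.0366
```

{"op": "servo_tool", "data": {
  "plan": [
    [[0,0,0,-1.0]]
  ]
}}

```text
clock: 22.5
tool_pos: [0.602, 0.1195, 0.1627]
ee_rot: [0.884, -0.468, 0.002, -0.001]
wrist_force: [1.4, -2.2, 3.1]
finger_gap: 0.0361
finger_force: 60.4
```

```bash
python3 -c "
from h import *
st()"
```

```text
22.5 pos [0.602  0.1195 0.1627] F [ 1.4 -2.2  3.1] T [-0.305 -0.665 -0.105] t6 -1.009 q6 0.145 ang 304.2 gap 0.0361
```

{"op": "servo_tool", "data": {
  "plan": [
    [[0,0,0,1.0],[0,0,0,2.0]]
  ]
}}

```text
clock: 22.7
tool_pos: [0.602, 0.1195, 0.1627]
ee_rot: [0.838, -0.546, 0.002, -0.001]
wrist_force: [1.9, -0.3, 3.0]
finger_gap: 0.0363
finger_force: 60.4
```

```bash
python3 -c "
from h import *
st()"
```

```text
22.7 pos [0.602  0.1195 0.1627] F [ 1.9 -0.3  3. ] T [-0.331 -0.606  0.287] t6 0.956 q6 -0.036 ang 293.8 gap 0.0363
```

{"op": "servo_tool", "data": {
  "plan": [
    [[0,0,0,1.0]]
  ]
}}

```text
clock: 22.8
tool_pos: [0.602, 0.1195, 0.1627]
ee_rot: [0.813, -0.582, 0.002, -0.001]
wrist_force: [2.2, -0.8, 2.6]
finger_gap: 0.0362
finger_force: 60.3
```

```bash
python3 -c "
from h import *
st()"
```

```text
22.8 pos [0.602  0.1195 0.1627] F [ 2.2 -0.8  2.6] T [-0.382 -0.678  0.294] t6 0.828 q6 -0.123 ang 288.8 gap 0.0362
```

{"op": "servo_tool", "data": {
  "plan": [
    [[0,0,0,1.0]]
  ]
}}

```text
clock: 22.9
tool_pos: [0.602, 0.1195, 0.1627]
ee_rot: [0.787, -0.617, 0.002, -0.001]
wrist_force: [1.5, -0.5, 2.3]
finger_gap: 0.0363
finger_force: 60.3
```

```bash
python3 -c "
from h import *
st()"
```

```text
22.9 pos [0.602  0.1195 0.1627] F [ 1.5 -0.5  2.3] T [-0.354 -0.63   0.352] t6 0.815 q6 -0.211 ang 283.8 gap 0.0363
```

Left carries about 26 N and right about 28 N, roughly 54 N in all and balanced. Release, retreat and check.

{"op": "servo_tool", "data": {
  "plan": [
    [[0,0,0,0],[0,0,0,0],[0,0,-1.2,0],[0,0,-2.4,0],[0,0,-3.6,0]]
  ],
  "gripper": 62
}}

```text
clock: 23.4
tool_pos: [0.6002, 0.1196, 0.2517]
ee_rot: [0.788, -0.615, -0.0, 0.0]
wrist_force: [0.8, 0.5, 0.4]
finger_gap: 0.0621
finger_force: 0.0
```

```bash
python3 -c "
from h import *
av(2); go([.35,.20,.25])"
```

```text
23.5 pos [0.6024 0.1199 0.2559] F [-0.7 -0.   0.5] T [-0.02  -0.082  0.007] t6 -0.03 q6 -0.206 ang 284.1 gap 0.0618
  mean T [-0.04  -0.177 -0.004] sdTz 0.012 F [ 0.3 -0.1  3.3] t6 -0.01
units [-5.57  9.01  0.16] toolx ang 284.1 yaw units None
```

{"op": "servo_tool", "data": {
  "plan": [
    [[-1.1,1.5,0,0],[-2.2,3.0,0,0],[-3.3,4.5,0,0],[-4.4,6.0,0,0],[-5.5,7.5,0,0]]
  ]
}}

```text
clock: 24.0
tool_pos: [0.3835, 0.2079, 0.2502]
ee_rot: [0.788, -0.615, -0.0, 0.0]
wrist_force: [0.1, 1.7, 0.4]
finger_gap: 0.0617
finger_force: 0.0
```

{"op": "servo_tool", "data": {
  "plan": [
    [[-0.5,1.0,0,0],[-1.0,2.0,0,0],[-1.0,2.0,0,0],[-1.0,2.0,0,0],[-1.0,2.0,0,0]]
  ]
}}

```text
clock: 24.5
tool_pos: [0.3313, 0.2199, 0.2506]
ee_rot: [0.788, -0.616, 0.0, 0.0]
wrist_force: [-1.0, 0.4, -0.3]
finger_gap: 0.0623
finger_force: 0.0
```

```bash
python3 -c "
from h import *
st()
p=get_image('top'); q=get_image('side')
a=cv2.resize(p['image'][235:365,225:385,::-1],(480,390),interpolation=cv2.INTER_CUBIC)
b=cv2.resize(q['image'][190:320,210:310,::-1],(300,390),interpolation=cv2.INTER_CUBIC)
cv2.imwrite('pics/f.png',np.hstack([a,b]))"
```

```text
24.5 pos [0.3313 0.2199 0.2506] F [-1.   0.4 -0.3] T [ 0.034 -0.005 -0.029] t6 0.013 q6 -0.741 ang 284.0 gap 0.0623
```

View pics/f.png

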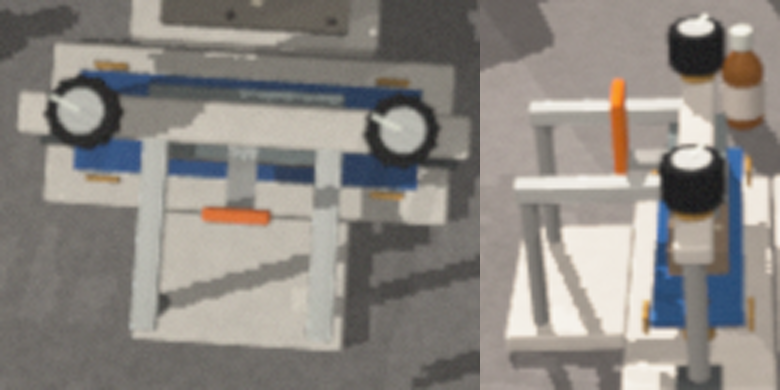

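The final picture shows both knob lines at nearly the same angle (left from (80,110) to (50,97), right from (400,130) to (372,115)). The orange handle is at its home place by (236,216), and the arm is clear of the press.

```bash
python3 -c "
from bench import job_done
print(job_done())"
```

```text
the job is handed in; nothing more can be done
None
```

I handed the job in after about 24.5 s of robot time: the head is home and the slab is clamped at roughly 54 N (estimated from knob torque, about ±10 N). The plate looks level from the matching knob lines, I saw nothing touched beside the press, and the hand-in returned no verdict.

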